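# Sweep the salvaged brass nuts through the tray gate

## Robot

A 6-joint arm with a two-finger parallel gripper is mounted at the origin on the work surface. World frame = base frame: x ahead of the robot, y to its left, z up, the work surface at z = 0. Lengths are in m, angles in rad, forces in N, time in s.
With the tool pointing down it reaches from about 0.375 to 0.9 m from the base axis. Payload 3.1 kg.
Tool frame: the origin (TCP) lies between the finger pads; the fingertips stand 8 mm ahead of it and the grasp point (between the pads) lies 11 mm behind it; z points along the fingers, y is the line along which they close (so a half turn about z gives the same grasp; the last joint's range is limited). The gripper opens to 85 mm and grips with 20 to 120 N. Pads are 22 mm wide; open, the fingers measure 114 mm over their backs; the gripper's body (76 mm by 85 mm) begins 54 mm behind the grasp point. The pads swing forward as they close: fully open they stand 13 mm farther back than shut.
Start: joints at [-1.415, 0.527, 1.433, -0, 1.181, -0.178], TCP at [0.205, -0.59, 0.239] pointing down, gripper open.
Joint ranges: [-3.08, 3.08], [-0.75, 2.2], [0.22, 2.44], [-1.43, 4.57], [0, 2.65], [-2.85, 2.85]. Speed limits (rad/s): [2.79, 2.79, 3.14, 3.14, 3.14, 3.14].

## Interface

Orientations are given as a unit quaternion [x, y, z, w].
In Python, from station import readout, cams, sign_off gives the robot as it stands.
- The arm moves only by the tool send_rows, never from a script. Its argument "commands" is text: rows parted by semicolons, each of 5 numbers parted by spaces: the finger opening in mm, from 0 to 85.4, then the shift along the tool's x, y, z each as a share of 0.02 m, from -1 to 1, then the turn about the tool's z as a share of 4 degrees, from -1 to 1. In form: grip dx dy dz spin; .... A call has 1 to 20 rows; each row shifts and turns the commanded pose from where the row before left it, along the tool's axes as they then stand; what a row does not reach is not made up. A row lasts 1/12 s, in which the tool goes at most 41.7 mm and 7.16 degrees, less where a joint would pass 70% of its speed; a pose out of reach is approached as far as the arm can. A call with a number of a shift or a turn outside -1 to 1 is refused whole. A call with a gripper value outside its range is refused whole. The fingers move at their own pace and stop on an object; "grip_force" is the grip in N (left out, the last holds). Time passes only in rows, so rows that do not move let the fingers close. It gives the time, the measured TCP pose, the force, the opening and the grip force at its end, in the units of the state.
- readout.sense(): the state, without advancing time (a new reading comes with each control period).
- cams.snapshot(name): name is "scene" or "side" or "wrist"; returns a dict with "pixels" (480x640x3 uint8, red, green, blue), "intrinsics" (3x3 intrinsics, pixels), "eye" and "rotation" of the camera in the world. Camera axes: x right, y down, z forward; pixel columns grow to the right and rows downward; lengths in m; the calibration is good to about 2 mm. A picture is of the moment at which its call begins. There is no depth.
- sign_off(): hands the job in; it is judged then, once.
The state is a dict: "t": time; "q": joint angles; "qd": joint speeds; "tau": joint torques, N m; "tcp_pos": TCP position; "tool_rot": TCP orientation; "force": force on the tool from outside, world axes, zero at the start; "ft_torque": the same for the moment, N m; "finger_gap": opening from 0.0 (shut) to 1.0 (fully open); "gripper_force": force on a finger pad.
Only numpy, scipy, OpenCV 4.12 (cv2) and the standard library are available. Lean on these libraries where they do the work, as an engineer would, in place of code of your own. Each camera call takes 0.05 s, during which the arm holds its last target. There are 200 camera calls.

## Task

Clear the three loose brass nuts off the white sorting tray: sweep them with the fingertips across the deck and through the gate in its fence, one at a time, so that each drops into the red collecting slot before the next one follows. Only push the nuts, never pick them up, and leave the black ferrite core and the green capacitor standing where they are on the tray and everything else on the bench undisturbed.

Things in the scene. Friction and masses are not known exactly. Their poses are not given: they have to be found in the camera images.
- tray: Sorting tray, fixed; place and heading vary. Origin: at bench height under its middle; x points out through the gate (away from the robot, within 0.5 rad), y left, z up. White flat deck, top 70 mm above the bench, free over x -111 to 96, y -120 to 120 mm, inside an aluminium fence 4 mm thick, 14 mm high. Deck ends at x = 100 mm: a nut pushed till its middle passes that edge tips into the slot.
- gate (a point): Middle of the gate, at deck height in the middle of the 4 mm fence (tray x 98, y 0, z 70 mm). The gate is 36 mm wide along tray y, so only one nut fits at a time; its posts carry red marks.
- slot (a point): Middle of the floor of the collecting slot, a red open pocket just outside the gate with a black floor: inside 46 mm along tray x (100 to 146 mm) and 80 mm along tray y (-40 to +40 mm); floor 5 mm above the bench (65 mm below the deck), walls up to 66 mm above the bench (4 mm below the deck).
- nut_a_center (a point): Centre of a brass knurled nut, a disc 24 mm across and 12 mm high with a dark hole, about 30 g, lying flat on the deck (centre 76 mm above the bench). It slides when pushed. The three nuts are alike. This point is 6 mm above the nut's origin.
- nut_b_center (a point): Centre of a brass knurled nut, a disc 24 mm across and 12 mm high with a dark hole, about 30 g, lying flat on the deck (centre 76 mm above the bench). It slides when pushed. The three nuts are alike. This point is 6 mm above the nut's origin.
- nut_c_center (a point): Centre of a brass knurled nut, a disc 24 mm across and 12 mm high with a dark hole, about 30 g, lying flat on the deck (centre 76 mm above the bench). It slides when pushed. The three nuts are alike. This point is 6 mm above the nut's origin.
- nut_a: The same nut as body; origin at the middle of its underside, z along its axis.
- nut_b: The same nut as body; origin at the middle of its underside, z along its axis.
- nut_c: The same nut as body; origin at the middle of its underside, z along its axis.
- ferrite: Black ferrite core, 22 mm across, 16 mm high, standing loose on the deck in a corner beside the gate; origin at the middle of its underside. To be left alone.
- capacitor: Green capacitor can with a steel top, 20 mm across, 26 mm high, standing loose on the deck in the other corner beside the gate; origin at the middle of its underside. To be left alone.
- solvent: Blue solvent bottle with a steel cap, 56 mm across, 110 mm high, standing on the bench to the left; origin under its middle. Bystander.
- flux_jar: Small jar with a red cap, 48 mm across, 40 mm high, standing on the bench to the left; origin under its middle. Bystander.
- mug: White mug, 80 mm across, 95 mm high, at the far left; origin under its middle. Bystander.
- screwdriver: Screwdriver with a yellow handle, 150 mm long, lying on the bench to the right. Bystander.
- brush: Small brush with a red handle, 150 mm long, lying on the bench to the right. Bystander.

How it is judged:
On the way, in this order (a step that is already met when the one before it is completed fails the run):
1. exactly one brass nut is down in the collecting slot, the other two are not ((((x of nut_a_center in the frame of tray between 0.098 and 0.148 m and y of nut_a_center in the frame of tray between -0.042 and 0.042 m and z of nut_a_center in the frame of tray below 0.058 m) and not (x of nut_b_center in the frame of tray between 0.098 and 0.148 m and y of nut_b_center in the frame of tray between -0.042 and 0.042 m and z of nut_b_center in the frame of tray below 0.058 m) and not (x of nut_c_center in the frame of tray between 0.098 and 0.148 m and y of nut_c_center in the frame of tray between -0.042 and 0.042 m and z of nut_c_center in the frame of tray below 0.058 m)) or (not (x of nut_a_center in the frame of tray between 0.098 and 0.148 m and y of nut_a_center in the frame of tray between -0.042 and 0.042 m and z of nut_a_center in the frame of tray below 0.058 m) and (x of nut_b_center in the frame of tray between 0.098 and 0.148 m and y of nut_b_center in the frame of tray between -0.042 and 0.042 m and z of nut_b_center in the frame of tray below 0.058 m) and not (x of nut_c_center in the frame of tray between 0.098 and 0.148 m and y of nut_c_center in the frame of tray between -0.042 and 0.042 m and z of nut_c_center in the frame of tray below 0.058 m)) or (not (x of nut_a_center in the frame of tray between 0.098 and 0.148 m and y of nut_a_center in the frame of tray between -0.042 and 0.042 m and z of nut_a_center in the frame of tray below 0.058 m) and not (x of nut_b_center in the frame of tray between 0.098 and 0.148 m and y of nut_b_center in the frame of tray between -0.042 and 0.042 m and z of nut_b_center in the frame of tray below 0.058 m) and (x of nut_c_center in the frame of tray between 0.098 and 0.148 m and y of nut_c_center in the frame of tray between -0.042 and 0.042 m and z of nut_c_center in the frame of tray below 0.058 m)))), for 0.3 s.
2. exactly two brass nuts are down in the collecting slot, the third is not (((not (x of nut_a_center in the frame of tray between 0.098 and 0.148 m and y of nut_a_center in the frame of tray between -0.042 and 0.042 m and z of nut_a_center in the frame of tray below 0.058 m) and (x of nut_b_center in the frame of tray between 0.098 and 0.148 m and y of nut_b_center in the frame of tray between -0.042 and 0.042 m and z of nut_b_center in the frame of tray below 0.058 m) and (x of nut_c_center in the frame of tray between 0.098 and 0.148 m and y of nut_c_center in the frame of tray between -0.042 and 0.042 m and z of nut_c_center in the frame of tray below 0.058 m)) or ((x of nut_a_center in the frame of tray between 0.098 and 0.148 m and y of nut_a_center in the frame of tray between -0.042 and 0.042 m and z of nut_a_center in the frame of tray below 0.058 m) and not (x of nut_b_center in the frame of tray between 0.098 and 0.148 m and y of nut_b_center in the frame of tray between -0.042 and 0.042 m and z of nut_b_center in the frame of tray below 0.058 m) and (x of nut_c_center in the frame of tray between 0.098 and 0.148 m and y of nut_c_center in the frame of tray between -0.042 and 0.042 m and z of nut_c_center in the frame of tray below 0.058 m)) or ((x of nut_a_center in the frame of tray between 0.098 and 0.148 m and y of nut_a_center in the frame of tray between -0.042 and 0.042 m and z of nut_a_center in the frame of tray below 0.058 m) and (x of nut_b_center in the frame of tray between 0.098 and 0.148 m and y of nut_b_center in the frame of tray between -0.042 and 0.042 m and z of nut_b_center in the frame of tray below 0.058 m) and not (x of nut_c_center in the frame of tray between 0.098 and 0.148 m and y of nut_c_center in the frame of tray between -0.042 and 0.042 m and z of nut_c_center in the frame of tray below 0.058 m)))), for 0.3 s.
At the end, for the whole second after the job is handed in: All three brass nuts lie at rest inside the collecting slot (centres between its walls, at least 12 mm below the deck top); ferrite core and capacitor are within 15 mm, the bench bystanders within 30 mm, of where they were, and what stood still stands upright (0.3 rad) (x of nut_a_center in the frame of tray between 0.098 and 0.148 m and y of nut_a_center in the frame of tray between -0.042 and 0.042 m and z of each of nut_a_center, nut_b_center, nut_c_center in the frame of tray below 0.058 m and x of nut_b_center in the frame of tray between 0.098 and 0.148 m and y of nut_b_center in the frame of tray between -0.042 and 0.042 m and x of nut_c_center in the frame of tray between 0.098 and 0.148 m and y of nut_c_center in the frame of tray between -0.042 and 0.042 m and linear speed of each of nut_a, nut_b, nut_c below 0.02 m/s and not (distance of ferrite from where it was at the start of the episode above 0.015 m) and not (distance of capacitor from where it was at the start of the episode above 0.015 m) and not (distance of solvent from where it was at the start of the episode above 0.03 m) and not (distance of flux_jar from where it was at the start of the episode above 0.03 m) and not (distance of mug from where it was at the start of the episode above 0.03 m) and not (distance of screwdriver from where it was at the start of the episode above 0.03 m) and not (distance of brush from where it was at the start of the episode above 0.03 m) and angle between each of ferrite, capacitor, solvent, flux_jar, mug's own z axis and vertical below 0.3 rad); the robot touches nothing.
It fails at once if a brass nut was lifted more than 15 mm off the deck (z of any of nut_a_center, nut_b_center, nut_c_center in the frame of tray above 0.091 m).
It fails at once if the ferrite core or the capacitor was moved by more than 15 mm  (distance of any of ferrite, capacitor from where it was at the start of the episode above 0.015 m).
It fails at once if a thing on the bench beside the tray was moved by more than 30 mm (distance of any of solvent, flux_jar, mug, screwdriver, brush from where it was at the start of the episode above 0.03 m).
It also fails if it takes over 72 s, if anything falls off the work surface, if the arm or the gripper's body presses on something with over 40 N, if the wrist force passes 120 N, or if a joint passes its speed limit or range.

## Working session

There is one attempt and no reset: what is moved stays moved. The work goes in short steps, Python scripts to look and compute and a tool call to move; the robot and the scene stay as the last step left them, time stands still between calls to the robot, and variables do not carry over. Pictures are saved under pics/ and viewed, at most 10 in all, crops included, and the job is handed in when it is done.

Besides the shell and the picture viewer there is one more tool, called by a JSON object that holds its "name" and its "arguments", one argument or row to a line. send_rows: Moves the arm, as the interface text tells. Its arguments: {"type":"object","properties":{"commands":{"type":"string"},"grip_force":{"type":"number"}},"required":["commands"]}

```bash
mkdir -p pics; cat > h.py <<'E'
import numpy as np,cv2
from station import readout,cams,sign_off
def snap(n,f=None):
    s=cams.snapshot(n); 
    if f: cv2.imwrite('pics/'+f,s['pixels'][:,:,::-1])
    return s
def ray(s,u,v,z):
    d=np.array(s['rotation'])@np.linalg.inv(s['intrinsics'])@[u,v,1.]
    e=np.array(s['eye']); return e+d*(z-e[2])/d[2]
def proj(s,p):
    c=np.array(s['intrinsics'])@np.array(s['rotation']).T@(np.array(p)-s['eye']); return c[:2]/c[2]
E
python3 - <<'E'
from h import *
print(readout.sense())
s=snap('scene','s1.png');print(s['eye'],s['rotation'],s['intrinsics'])
s=snap('side','d1.png');print(s['eye'])
E
```

```text
{'t': 0.0, 'q': array([-1.41552147e+00,  5.28495921e-01,  1.43391805e+00,  1.20447598e-05,
        1.18139778e+00, -1.78533779e-01]), 'qd': array([ 2.43005504e-04, -7.20044681e-04, -4.24094833e-04,  5.23174309e-05,
        4.98529737e-04, -2.12918206e-03]), 'tau': array([-6.09150775e-04, -4.42348838e+01, -1.78024274e+01, -1.21484391e-04,
        8.49242293e-03,  3.59075926e-06]), 'tcp_pos': array([ 0.2046772 , -0.58978692,  0.23831032]), 'tool_rot': array([ 9.86103552e-01,  1.66128125e-01,  1.84717764e-05, -1.10940914e-03]), 'force': array([-0.72970494, -0.53723913, -0.48704518]), 'ft_torque': array([ 0.02836268,  0.01565319, -0.00419674]), 'gripper_force': 0.0, 'finger_gap': 1.0029625290882291}
[1.45412576 0.40179147 0.66819254] [ 0.48849848  0.72621948 -0.40602255 -0.26290719] [[513.91964123   0.         323.16030883]
 [  0.         513.91964123 239.66154288]
 [  0.           0.           1.        ]]
[ 0.50976173 -0.85630813  0.63480849]
```

```bash
python3 - <<'E'
t=open('h.py').read()
t=t.replace("import numpy","from scipy.spatial.transform import Rotation as R\nimport numpy",1).replace("    if f:","    s['rotation']=R.from_quat(s['rotation']).as_matrix()\n    if f:",1)
open('h.py','w').write(t)
E
```

```text
(no output)
```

View pics/s1.png

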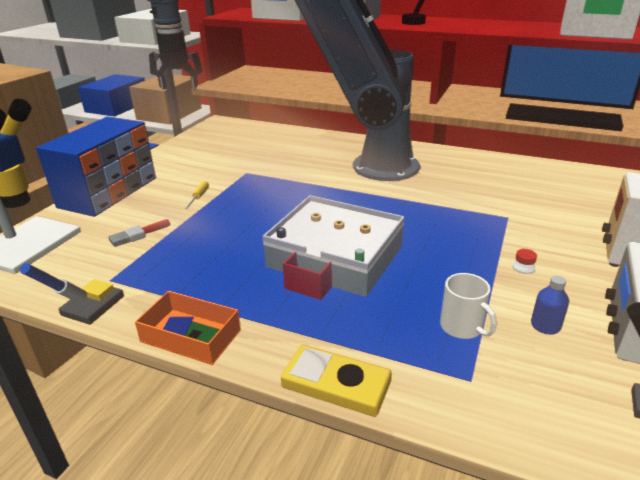

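View pics/d1.png

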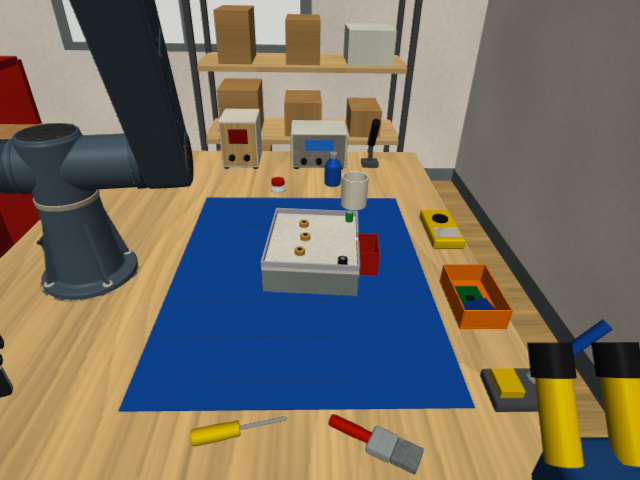

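```bash
cat >> h.py <<'E'
def blobs(s,lo,hi,amin=15):
    h=cv2.cvtColor(s['pixels'],cv2.COLOR_RGB2HSV); m=cv2.inRange(h,np.array(lo),np.array(hi))
    m=cv2.morphologyEx(m,cv2.MORPH_CLOSE,np.ones((7,7)))
    n,_,st,c=cv2.connectedComponentsWithStats(m)
    return [(c[i],st[i]) for i in range(1,n) if st[i,4]>=amin]
E
python3 - <<'E'
from h import *
np.set_printoptions(precision=4,suppress=True)
for n,box in (('scene',(260,195,410,300)),('side',(262,205,385,295))):
    s=snap(n)
    for c,st in blobs(s,(10,90,60),(28,255,255)):
        if box[0]<c[0]<box[2] and box[1]<c[1]<box[3]: print(n,c,st[4],ray(s,*c,.078))
    if n=='scene':
        for p in ((265,236),(308,199),(404,208)): print('corner',ray(s,*p,.084))
        print('fer',ray(s,281,233,.078),'cap',ray(s,359,255,.083))
    else:
        for p in ((278,210),(357,213),(263,262),(359,266)): print('corner',ray(s,*p,.084))
        print('fer',ray(s,342,260,.078),'cap',ray(s,349,216,.083))
w=snap('wrist'); st=readout.sense()
T=R.from_quat(st['tool_rot']).as_matrix()
print('cam in tool',T.T@(w['eye']-st['tcp_pos']),T.T@w['rotation'], w['intrinsics'][0]); print(T)
E
```

```text
scene [315.5111 216.4   ] 45 [ 0.5031 -0.0232  0.078 ]
scene [338.625  224.2344] 64 [0.5172 0.04   0.078 ]
scene [364.6812 228.3913] 69 [0.5133 0.1008 0.078 ]
corner [ 0.6313 -0.087   0.084 ]
corner [ 0.4402 -0.0702  0.084 ]
corner [0.4007 0.16   0.084 ]
fer [ 0.5988 -0.0649  0.078 ] cap [0.6256 0.1264 0.083 ]
side [302.6464 237.25  ] 280 [0.5071 0.0296 0.078 ]
corner [0.4422 0.1541 0.084 ]
corner [0.6484 0.1391 0.084 ]
corner [ 0.4214 -0.081   0.084 ]
corner [ 0.6287 -0.096   0.084 ]
fer [ 0.5945 -0.065   0.078 ] cap [0.6263 0.1249 0.083 ]
cam in tool [ 0.0779  0.0002 -0.1335] [[-0.0005 -0.9514 -0.308 ]
 [ 1.     -0.0004 -0.0005]
 [ 0.0003 -0.308   0.9514]] [413.8336   0.     326.7981]
[[ 0.9448  0.3277 -0.0002]
 [ 0.3277 -0.9448  0.001 ]
 [ 0.0002 -0.001  -1.    ]]
```

{"name": "send_rows", "arguments": {
  "commands": "14 0.99 -0.92 0 0;14 0.99 -0.92 0 0;14 0.99 -0.92 0 0;14 0.99 -0.92 0 0;14 0.99 -0.92 0 0;14 0.99 -0.92 0 0;14 0.99 -0.92 0 0;14 0.99 -0.92 0 0;14 0.99 -0.92 0 0;14 0.99 -0.92 0 0;14 0.99 -0.92 0 0;14 0.99 -0.92 0 0;14 0.99 -0.92 0 0;14 0.99 -0.92 0 0;14 0.99 -0.92 0 0;14 0.99 -0.92 0 0;14 0.99 -0.92 0 0;14 0.99 -0.92 0 0;14 0.99 -0.92 0 0;14 0.99 -0.92 0 0"
}}

```text
t: 1.92
tcp_pos: [0.4588, -0.1118, 0.2394]
tool_rot: [0.986, 0.166, 0.0, 0.0]
force: [1.1, -0.6, 0.8]
finger_gap: 0.166
gripper_force: 0.0
```

{"name": "send_rows", "arguments": {
  "commands": "14 0.99 -0.92 0 0;14 0.99 -0.92 0 0;14 0.99 -0.92 0 0;14 0.99 -0.92 0 0;14 0.99 -0.92 0 0;14 0.99 -0.92 0 0;14 0 0 0 1;14 0 0 0 1;14 0 0 0 1;14 0 0 0 1;14 0 0 0 1;14 0 0 0 0.9;14 0 0 0 0"
}}

```text
t: 3.0
tcp_pos: [0.5344, 0.0302, 0.2393]
tool_rot: [0.999, -0.039, -0.0, -0.0]
force: [0.2, 0.3, 0.1]
finger_gap: 0.165
gripper_force: 0.0
```

```bash
python3 - <<'E'
from h import *
np.set_printoptions(precision=4,suppress=True)
s=snap('wrist','w1.png'); st=readout.sense(); print(st['tcp_pos'],st['finger_gap'],st['t'])
for c,b in blobs(s,(10,90,60),(28,255,255)): print(c,b,ray(s,*c,.078))
E
```

```text
[0.5344 0.0302 0.2393] 0.16281262883837505 3.05
[318.1338 256.6721] [303 241  32  33 680] [0.5115 0.038  0.078 ]
[238.8604 266.792 ] [222 251  34  33 702] [0.5082 0.0987 0.078 ]
[401.8195 266.2591] [386 251  33  33 687] [ 0.4987 -0.0247  0.078 ]
[  2.2857 396.4857] [  0 388   8  20  35] [0.4081 0.3153 0.078 ]
[  9.1579 414.3158] [  7 409   6  12  19] [0.3898 0.3152 0.078 ]
[ 29.6957 475.8261] [ 25 470   8  10  23] [0.3222 0.3179 0.078 ]
[626.0577 474.4615] [618 472  22   8  52] [ 0.2804 -0.2233  0.078 ]
```

View pics/w1.png

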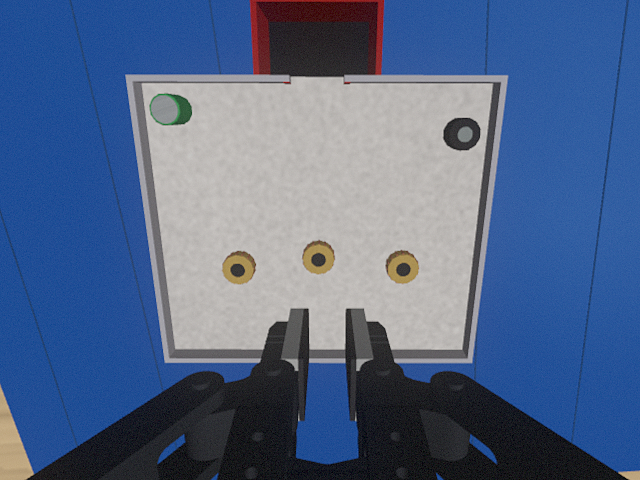

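```bash
python3 - <<'E'
from h import *
np.set_printoptions(precision=4,suppress=True)
s=snap('wrist')
P=np.array([ray(s,*p,.084)[:2] for p in ((127,75.5),(507,75.5),(472,361.5),(166,361.5))])
Q=np.array([(.1,.124),(.1,-.124),(-.115,-.124),(-.115,.124)])
A,B=P-P.mean(0),Q-Q.mean(0)
th=np.arctan2((B[:,0]*A[:,1]-B[:,1]*A[:,0]).sum(),(A*B).sum())
M=np.array([[np.cos(th),-np.sin(th)],[np.sin(th),np.cos(th)]])
o=P.mean(0)-M@Q.mean(0); print(th,o,P-(Q@M.T+o))
np.savez('tray.npz',th=th,o=o,M=M)
for n,u,z in (('g1',(290,80),.08),('g2',(344,80),.08),('nm',(318,257),.08),('nl',(239,267),.08),('nr',(402,266),.08),('cap',(168,110),.09),('fer',(462,134),.08)):
    print(n,(ray(s,*u,z)[:2]-o)@M*1000)
E
```

```text
-0.0771979307649034 [0.5382 0.0356] [[-0.0011 -0.0011]
 [-0.0009  0.0013]
 [ 0.001   0.0008]
 [ 0.001  -0.001 ]]
g1 [96.5959 17.8945]
g2 [ 96.5955 -17.5916]
nm [-26.4312   0.3058]
nl [-34.4013  59.9722]
nr [-33.6223 -62.995 ]
cap [77.8002 96.6299]
fer [ 62.37   -98.5917]
```

{"name": "send_rows", "arguments": {
  "commands": "14 -0.86 -0.1 0 0;14 -0.86 -0.1 0 0;14 -0.86 -0.1 0 0;14 0 0 1 0;14 0 0 1 0;14 0 0 1 0;14 0 0 1 0;14 0 0 1 0;14 0 0 1 0;14 0 0 0.7 0;14 0 0 0.4 0;14 0 0 0.35 0;14 0 0 0.33 0;14 0 0 0 0"
}}

```text
t: 4.27
tcp_pos: [0.4833, 0.0402, 0.0831]
tool_rot: [0.999, -0.039, -0.0, -0.0]
force: [0.3, 0.3, -0.9]
finger_gap: 0.163
gripper_force: 0.0
```

```bash
cat >> h.py <<'E'
try: Z=np.load('tray.npz'); M,o,th=Z['M'],Z['o'],float(Z['th'])
except OSError: pass
def tcp():
    st=readout.sense(); T=R.from_quat(st['tool_rot']).as_matrix()
    print('t',st['t'],'tcp tray mm',(st['tcp_pos'][:2]-o)@M*1000,'z',st['tcp_pos'][2],'rel yaw deg',np.degrees(np.arctan2(T[1,0],T[0,0])-th),'f',st['force'])
def nuts(n='wrist',f=None):
    s=snap(n,f)
    for c,b in blobs(s,(10,90,60),(28,255,255),60):
        p=(ray(s,*c,.079)[:2]-o)@M*1000
        if abs(p[0])<170 and abs(p[1])<125: print('nut',p.round(1),'px',c.round(0),b[4])
E
python3 - <<'E'
from h import *
tcp(); nuts('wrist','w2.png')
E
```

```text
t 4.2667 tcp tray mm [-55.12421757   0.35129296] z 0.08308727480379896 rel yaw deg -0.03545456970521321 f [ 0.28046089  0.26356892 -0.89042279]
nut [-26.3   0.4] px [325. 262.] 3031
nut [-34.   59.7] px [160. 282.] 3263
nut [-33.8 -61.9] px [499. 281.] 3308
```

View pics/w2.png

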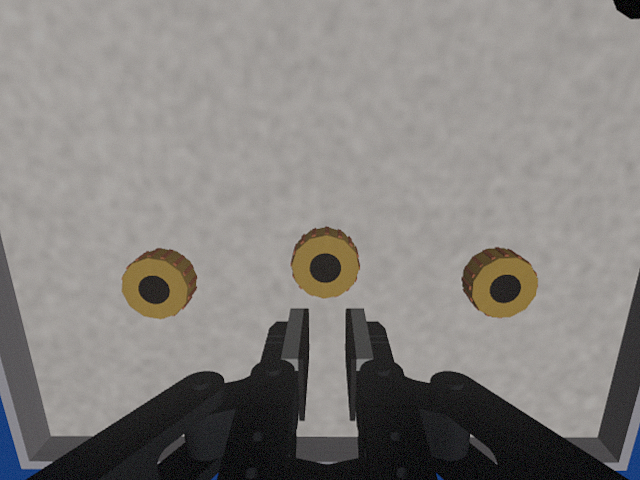

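{"name": "send_rows", "arguments": {
  "commands": "14 0.4 0 0 0;14 0.4 0 0 0;14 0.4 0 0 0;14 0.4 0 0 0;14 0.4 0 0 0;14 0.4 0 0 0;14 0.4 0 0 0;14 0.4 0 0 0;14 0.4 0 0 0;14 0.4 0 0 0;14 0.4 0 0 0;14 0.4 0 0 0;14 0.4 0 0 0;14 0.4 0 0 0"
}}

```text
t: 5.48
tcp_pos: [0.5959, 0.0314, 0.0837]
tool_rot: [0.999, -0.039, -0.0, -0.0]
force: [-0.8, -0.6, -0.1]
finger_gap: 0.166
gripper_force: 0.4
```

```bash
python3 - <<'E'
from h import *
tcp(); nuts('wrist','w3.png')
E
```

```text
t 5.4833 tcp tray mm [57.8108102   0.27011972] z 0.0836920238996892 rel yaw deg -0.050635398953017025 f [-0.78788166 -0.63265088 -0.0688969 ]
nut [79.2 -0.4] px [327. 281.] 2956
```

View pics/w3.png

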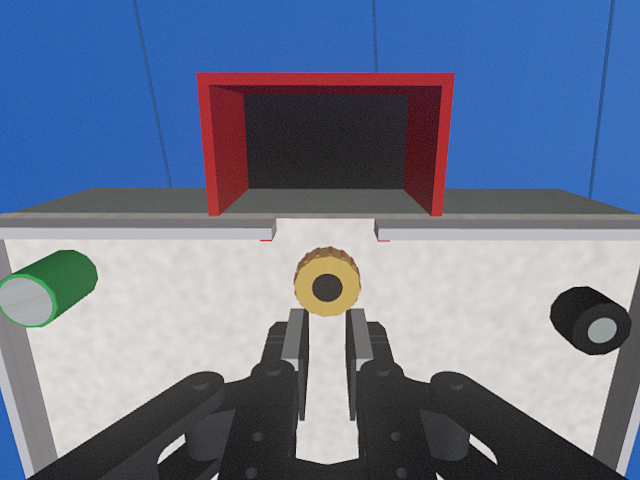

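Nut is cradled at pixel (327,281), centred on the gate (275–377, 240). Push it through.

{"name": "send_rows", "arguments": {
  "commands": "14 0.35 0 0 0;14 0.35 0 0 0;14 0.35 0 0 0;14 0.35 0 0 0;14 0 0 0 0;14 0 0 0 0;14 0 0 0 0"
}}

```text
t: 6.12
tcp_pos: [0.6227, 0.0293, 0.0836]
tool_rot: [0.999, -0.039, -0.0, -0.0]
force: [0.3, -0.6, 0.7]
finger_gap: 0.165
gripper_force: 0.0
```

```bash
python3 - <<'E'
from h import *
tcp(); nuts('wrist','w4.png')
E
```

```text
t 6.1167 tcp tray mm [84.7526176   0.28167392] z 0.0835502598325363 rel yaw deg -0.04794971723652241 f [ 0.26127618 -0.58828775  0.7235903 ]
nut [137.   -0.6] px [327. 196.] 1607
```

View pics/w4.png

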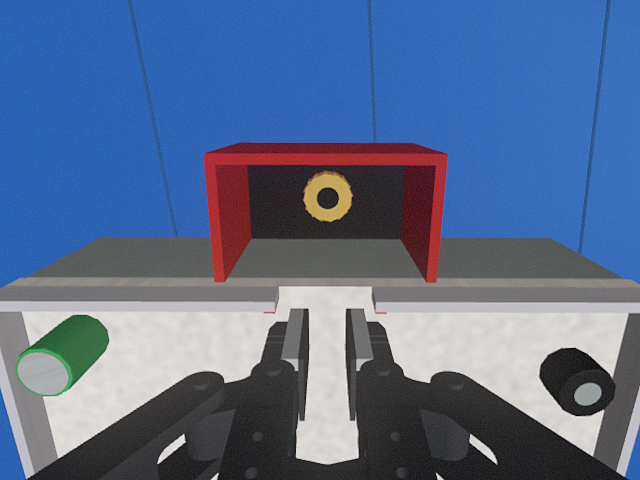

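{"name": "send_rows", "arguments": {
  "commands": "14 0 0 -1 0;14 0 0 -1 0;14 -0.89 -0.49 0 0;14 -0.89 -0.49 0 0;14 -0.89 -0.49 0 0;14 -0.89 -0.49 0 0;14 -0.89 -0.49 0 0;14 -0.89 -0.49 0 0;14 -0.89 -0.49 0 0;14 -0.89 -0.49 0 0;14 0 0 0 0.975;14 0 0 0 0.975;14 0 0 0 0.975;14 0 0 0 0.975;14 0 0 0 0.975;14 0 0 0 0.975;14 0 0 0 0.975;14 0 0 0 0.975;14 0 0 0 0.975;14 0 0 0 0.975"
}}

```text
t: 7.83
tcp_pos: [0.4868, 0.1186, 0.1238]
tool_rot: [0.928, -0.372, -0.0, 0.0]
force: [0.5, -0.5, 0.6]
finger_gap: 0.164
gripper_force: 0.0
```

{"name": "send_rows", "arguments": {
  "commands": "14 0 0 0 0;14 0 0 0 0"
}}

```text
t: 8.0
tcp_pos: [0.4869, 0.1185, 0.1238]
tool_rot: [0.929, -0.37, -0.0, 0.0]
force: [0.9, -0.4, 0.5]
finger_gap: 0.167
gripper_force: 0.0
```

```bash
python3 - <<'E'
from h import *
tcp(); nuts('wrist')
E
```

```text
t 8.0 tcp tray mm [-57.56020229  78.72595258] z 0.12380237809408941 rel yaw deg -38.95044243124509 f [ 0.94792815 -0.35180146  0.46779065]
nut [-34.7 -61.9] px [568.  41.] 3271
nut [-35.2  60.5] px [325. 232.] 1841
```

{"name": "send_rows", "arguments": {
  "commands": "14 0 0 1 0;14 0 0 0.5 0;14 0 0 0.5 0;14 0 0 0 0;14 0.4 0 0 0;14 0.4 0 0 0;14 0.4 0 0 0;14 0.4 0 0 0;14 0.4 0 0 0;14 0.4 0 0 0;14 0.4 0 0 0;14 0.4 0 0 0;14 0.4 0 0 0;14 0.4 0 0 0;14 0.4 0 0 0;14 0.4 0 0 0;14 0.4 0 0 0;14 0 0 0 0"
}}

```text
t: 9.55
tcp_pos: [0.5647, 0.0457, 0.0839]
tool_rot: [0.929, -0.371, 0.001, -0.0]
force: [0.8, -0.2, 0.6]
finger_gap: 0.16
gripper_force: 0.0
```

```bash
python3 - <<'E'
from h import *
tcp(); nuts('wrist','w5.png')
E
```

```text
t 9.55 tcp tray mm [25.64178645 12.09449957] z 0.08387063875233843 rel yaw deg -39.103708066497695 f [ 0.7660041  -0.17087873  0.57540342]
nut [111.7 -13.1] px [214. 102.] 2014
nut [42.5 -3. ] px [327. 278.] 2940
nut [-32.1 -63. ] px [577. 328.] 3321
```

View pics/w5.png

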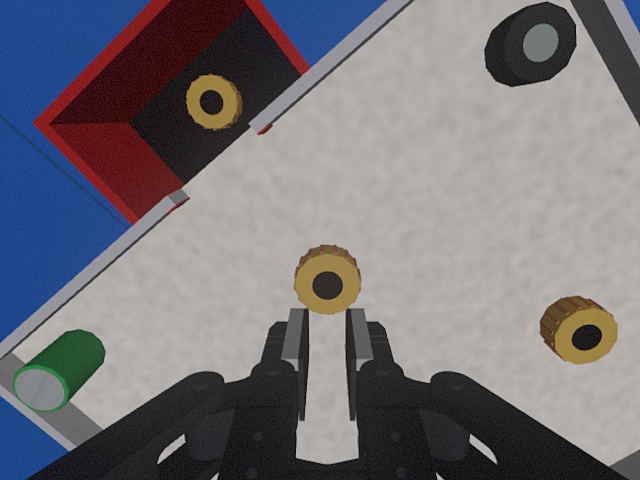

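{"name": "send_rows", "arguments": {
  "commands": "14 -0.4 0 0 0;14 -0.4 0 0 0;14 0 0 -0.8 0;14 0 0 -0.8 0;14 0 0 0 -0.975;14 0 0 0 -0.975;14 0 0 0 -0.975;14 0 0 0 -0.975;14 0 0 0 -0.975;14 0 0 0 -0.975;14 0 0 0 -0.975;14 0 0 0 -0.975;14 0 0 0 -0.975;14 0 0 0 -0.975;14 -0.05 0.6 0 0;14 -0.05 0.57 0 0;14 0 0 0 0;14 0 0 0 0"
}}

```text
t: 11.1
tcp_pos: [0.5467, 0.034, 0.1157]
tool_rot: [0.999, -0.04, -0.0, -0.0]
force: [0.2, -0.4, 0.8]
finger_gap: 0.166
gripper_force: 0.0
```

```bash
python3 - <<'E'
from h import *
tcp(); nuts('wrist')
E
```

```text
t 11.1 tcp tray mm [ 8.61963372 -0.93139175] z 0.11570247728920033 rel yaw deg -0.20779234322436366 f [ 0.23919182 -0.41692418  0.75626729]
nut [113.9  -1.1] px [324.  38.] 1591
nut [42.2 -2. ] px [328. 225.] 2040
nut [-26.7 -62. ] px [454. 365.] 988
```

{"name": "send_rows", "arguments": {
  "commands": "14 0 0 0.8 0;14 0 0 0.5 0;14 0 0 0.3 0;14 0.4 -0.01 0 0;14 0.4 -0.01 0 0;14 0.4 -0.01 0 0;14 0.4 -0.01 0 0;14 0.4 -0.01 0 0;14 0.4 -0.01 0 0;14 0.4 0 0 0;14 0.4 0 0 0;14 0.4 0 0 0;14 0.22 0 0 0;14 0 0 0 0;14 0 0 0 0;14 0 0 0 0;14 0 0 0 0"
}}

```text
t: 12.57
tcp_pos: [0.6229, 0.0302, 0.0836]
tool_rot: [0.999, -0.039, -0.0, -0.0]
force: [0.6, -0.1, -0.2]
finger_gap: 0.165
gripper_force: 0.0
```

```bash
python3 - <<'E'
from h import *
tcp(); nuts('wrist','w6.png')
E
```

```text
t 12.5667 tcp tray mm [84.812608   1.1082793] z 0.08361576165664518 rel yaw deg -0.04960312935768476 f [ 0.58378613 -0.11984236 -0.18462499]
nut [134.8  -0. ] px [328. 202.] 2309
```

View pics/w6.png

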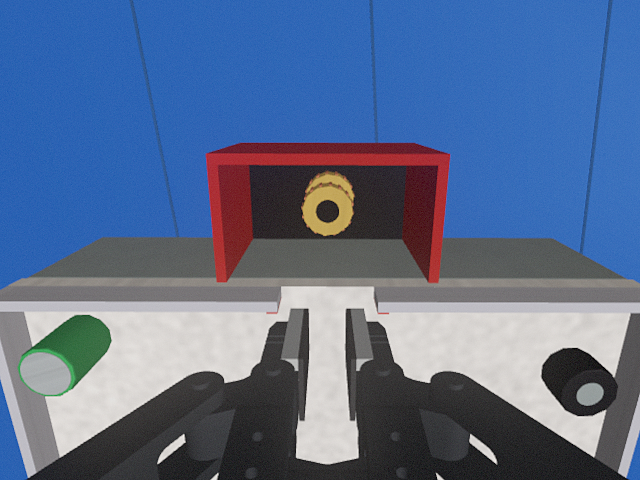

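Two nuts are in the slot, stacked at (328,203). Now the third one.

{"name": "send_rows", "arguments": {
  "commands": "14 0 0 -1 0;14 0 0 -1 0;14 -0.89 0.515 0 0;14 -0.89 0.515 0 0;14 -0.89 0.515 0 0;14 -0.89 0.515 0 0;14 -0.89 0.515 0 0;14 -0.89 0.515 0 0;14 -0.89 0.515 0 0;14 -0.89 0.515 0 0;14 0 0 0 -0.975;14 0 0 0 -0.975;14 0 0 0 -0.975;14 0 0 0 -0.975;14 0 0 0 -0.975;14 0 0 0 -0.975;14 0 0 0 -0.975;14 0 0 0 -0.975;14 0 0 0 -0.975;14 0 0 0 -0.975"
}}

```text
t: 14.28
tcp_pos: [0.4749, -0.0409, 0.1239]
tool_rot: [0.954, 0.298, 0.0, 0.0]
force: [-0.1, 0.1, 0.6]
finger_gap: 0.163
gripper_force: 0.0
```

{"name": "send_rows", "arguments": {
  "commands": "14 0 0 0 0;14 0 0 0 0"
}}

```text
t: 14.45
tcp_pos: [0.475, -0.0409, 0.1239]
tool_rot: [0.955, 0.296, 0.0, 0.0]
force: [0.2, 0.8, -0.0]
finger_gap: 0.167
gripper_force: 0.0
```

```bash
python3 - <<'E'
from h import *
tcp(); nuts('wrist')
E
```

```text
t 14.45 tcp tray mm [-57.16003644 -81.18971915] z 0.12386045233339184 rel yaw deg 38.849743731733916 f [ 0.16131934  0.8237801  -0.00096114]
nut [-34.8 -62.9] px [326. 230.] 1854
```

{"name": "send_rows", "arguments": {
  "commands": "14 0 0 1 0;14 0 0 0.5 0;14 0 0 0.5 0;14 0 0 0 0;14 0.4 0 0 0;14 0.4 0 0 0;14 0.4 0 0 0;14 0.4 0 0 0;14 0.4 0 0 0;14 0.4 0 0 0;14 0.4 0 0 0;14 0.4 0 0 0;14 0.4 0 0 0;14 0.4 0 0 0;14 0.4 0 0 0;14 0.4 0 0 0;14 0.4 0 0 0;14 0.15 0 0 0;14 0 0 0 0"
}}

```text
t: 16.08
tcp_pos: [0.5642, 0.0201, 0.0837]
tool_rot: [0.955, 0.297, 0.0, 0.0]
force: [0.1, -0.0, -0.1]
finger_gap: 0.163
gripper_force: 0.0
```

```bash
python3 - <<'E'
from h import *
tcp(); nuts('wrist')
E
```

```text
t 16.0833 tcp tray mm [ 27.0891111  -13.45468831] z 0.08367937978921494 rel yaw deg 38.98319392529346 f [ 0.11202648 -0.03802905 -0.07463386]
nut [111.5  10.8] px [435. 105.] 2344
nut [44.4  0.4] px [327. 278.] 2953
```

{"name": "send_rows", "arguments": {
  "commands": "14 -0.4 0 0 0;14 -0.4 0 0 0;14 0 0 -0.8 0;14 0 0 -0.8 0;14 0 0 0 0.975;14 0 0 0 0.975;14 0 0 0 0.975;14 0 0 0 0.975;14 0 0 0 0.975;14 0 0 0 0.975;14 0 0 0 0.975;14 0 0 0 0.975;14 0 0 0 0.975;14 0 0 0 0.975;14 -0.05 -0.59 0 0;14 -0.05 -0.59 0 0;14 0 0 0 0;14 0 0 0 0"
}}

```text
t: 17.63
tcp_pos: [0.5493, 0.0353, 0.1157]
tool_rot: [0.999, -0.038, -0.0, 0.0]
force: [0.8, -0.0, 0.4]
finger_gap: 0.164
gripper_force: 0.0
```

```bash
python3 - <<'E'
from h import *
tcp(); nuts('wrist')
E
```

```text
t 17.6333 tcp tray mm [11.09715741  0.55413305] z 0.11570916288491312 rel yaw deg 0.10969338036431449 f [ 0.76323266 -0.03502304  0.4031357 ]
nut [ 1.136e+02 -1.000e-01] px [328.  46.] 1881
nut [44.1 -0.6] px [328. 226.] 2040
```

Push 74 mm to TCP x = 85, then back away upward.

{"name": "send_rows", "arguments": {
  "commands": "14 0 0 0.8 0;14 0 0 0.5 0;14 0 0 0.3 0;14 0.4 0 0 0;14 0.4 0 0 0;14 0.4 0 0 0;14 0.4 0 0 0;14 0.4 0 0 0;14 0.4 0 0 0;14 0.4 0 0 0;14 0.4 0 0 0;14 0.4 0 0 0;14 0.1 0 0 0;14 0 0 0 0;14 0 0 0 0;14 0 0 0 0;14 0 0 -1 0;14 0 0 -1 0"
}}

```text
t: 19.18
tcp_pos: [0.6218, 0.0287, 0.1226]
tool_rot: [0.999, -0.039, -0.002, -0.0]
force: [-0.1, -0.8, 0.2]
finger_gap: 0.163
gripper_force: 0.0
```

{"name": "send_rows", "arguments": {
  "commands": "14 0 0 -1 0;14 0 0 -1 0;14 0 0 -1 0;14 0 0 -1 0;14 0 0 0 0;14 0 0 0 0;14 0 0 0 0;14 0 0 0 0"
}}

```text
t: 19.85
tcp_pos: [0.6225, 0.0287, 0.2021]
tool_rot: [0.999, -0.039, -0.002, -0.0]
force: [0.8, 0.2, -0.9]
finger_gap: 0.166
gripper_force: 0.0
```

```bash
python3 - <<'E'
from h import *
tcp(); nuts('wrist','w7.png')
E
```

```text
t 19.85 tcp tray mm [84.52995336 -0.43135819] z 0.20211429048386148 rel yaw deg -0.05232845638921467 f [ 0.80975588  0.24147904 -0.89142094]
nut [128.9  -0.7] px [326. 172.] 1048
```

View pics/w7.png

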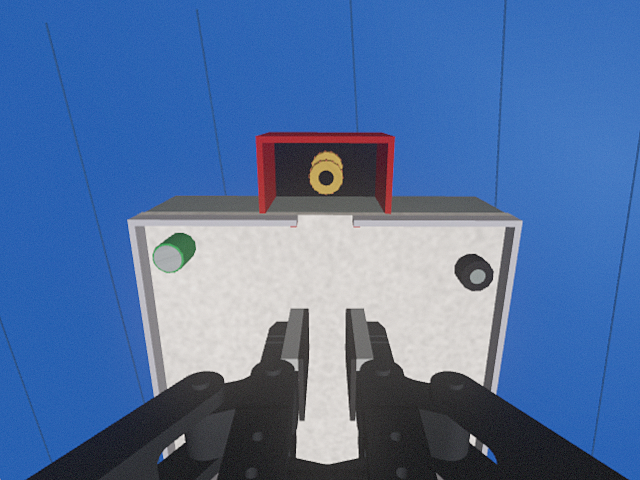

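All three nuts are stacked in the slot at pixel (326,172). The deck is empty, and the capacitor and ferrite core are still in place.

```bash
python3 -c "
from h import *
print(sign_off())"
```

```text
the job is handed in; nothing more can be done
None
```

I swept all three brass nuts through the gate one at a time and they now lie stacked in the red slot. In the last picture the ferrite core and capacitor are still in place, and I handed the job in at about 20 s of the 72 s allowed. The hand-in gave no verdict.

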